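Hold a sample cell in the photometer beam

TASK

Free the detector carriage of the small photometer by turning its clamp knob counter-clockwise about a quarter turn, and slide the carriage away from the lamp all the way to its end stop. Then take the blue-lidded sample cell out of the rack, gripping it by its two frosted sides only (never the clear windows or the lid), and hold it upright in the light path, in the middle of the gap between lamp and detector, with the beam passing straight through the middle of its two clear windows and the cell touching nothing but the fingers. Finish while still holding it there; leave the orange-lidded cell, the oil bottle and the yellow note pad where they are.

Things in the scene. Friction and masses are not known exactly. Their poses are not given: they have to be found in the camera images.
- photometer: Bench photometer, fixed (place and yaw vary). Origin on the table under the beam, mid gap; x axis level along rail and beam, from lamp to detector. Aluminium rail 420 x 40 x 30 high (x -185 to 235). Black finned lamp house at x -185 to -85, 104 wide, 150 high; its nose (36 diameter) ends at x -65. Thin green beam at y 0, 100 up. Blue stop block, 64 high, beside the rail at x 115 to 128, y 24 to 40
- beam_middle (a point): the point on the beam half-way between the lamp's nose and the detector's nose when the carriage is at its far stop (gap 130), 100 mm above the table; axes as the photometer's. The cell's centre belongs here
- carriage (a joint): slide of the grey detector carriage along the photometer's x (m): 0 parked near the lamp (start), 0.080 at the far stop. About 2 N to slide once unclamped; stays where left. Deck 50 mm above the table, 44 wide, to 160 mm behind the nose front. It carries the white detector head (0 to 60 mm behind the nose front, 50 wide, top 125 up) and, 125 mm behind, the clamp knob, a good handle
- detector_nose (a point): centre of the front of the detector's nose (30 diameter), which faces the lamp, 100 mm above the table
- clamp (a joint): clamp knob angle (rad), vertical axis, growing counter-clockwise from above: near 0 clamped (grip bar along the rail), 1.57 fully free (bar across the rail). A red tongue under the knob catches on the blue stop block until about 0.95; turn it beyond 1.0. Light friction (0.04 N m); stays where left
- clamp_grip (a point): grip point on the axis of the black clamp knob, 88 mm above the table: its bar is 40 long (point's x axis), 12 thick (y axis), 35 tall, top 12 mm above and foot (38 diameter disc) 23 mm below this point. Moves with the carriage, turns with the knob
- cell_center (a point): centre, half-way up, of the blue-lidded glass cell, 26 (x) x 16 (y) x 50 (z) mm, 35 g, lid 4 thick on top. Clear windows: the narrow ends +x and -x. Frosted white sides: the broad faces +y and -y, 16 apart, 24 long, full height (windows and lid lie 2 mm inside them). Seated, it stands 12 mm deep in a rack slot: 38 mm of glass stands out, centre 31 mm above the table
- rack: grey rack, fixed (place and yaw vary), 125 (x) x 50 (y) x 18 high, origin under its centre; two slots 12 deep at x -27.5 and +27.5, 1.5 mm play, hold the two cells, windows facing along the rack's x axis. Which cell is in which slot varies
- spare_cell_center (a point): centre, half-way up, of the orange-lidded cell with amber windows, same size as the blue one; leave alone
- spare_cell: the orange-lidded cell, origin in the middle of its underside, axes as the blue one's; leave alone
- oil_bottle: small amber bottle, 32 diameter, 65 tall, origin under its centre; leave alone
- note_pad: yellow note pad 76 x 76 x 15, origin under its centre; leave alone
- cell: the blue-lidded cell, origin in the middle of its underside; x axis through its windows, y through its frosted sides, z up

How it is judged:
By the outcome, as a careful person would: the job done as asked, in the order asked, and still so for the second after the job is handed in, while the arm keeps its last pose, push and grip.
It also fails if it takes over 58 s, if anything falls off the work surface, if the arm or the gripper's body presses on something with over 40 N, if the wrist force passes 120 N, or if a joint passes its speed limit or range.

ROBOT

A 6-joint arm with a two-finger parallel gripper is mounted at the origin on the work surface. World frame = base frame: x ahead of the robot, y to its left, z up, the work surface at z = 0. Lengths are in mm, angles in degrees, forces in N, time in s.
With the tool pointing down it reaches from about 325 to 750 mm from the base axis. Payload 7.6 kg.
Tool frame: the origin (TCP) lies on the centre line of the jaws, within the pads' length; the fingertips stand 17 mm ahead of it and the grasp point (between the pads) lies 2 mm behind it; z points along the fingers, y is the line along which they close (so a half turn about z gives the same grasp; the last joint's range is limited). The gripper opens to 85 mm and grips with 20 to 120 N. Pads are 22 mm wide; open, the fingers measure 114 mm over their backs; the gripper's body (76 mm by 85 mm) begins 54 mm behind the grasp point. The pads swing forward as they close: fully open they stand 13 mm farther back than shut.
Start: joints at [63.123, 2.991, 80.254, -0, 96.75, -4.028], TCP at [203.85, 483.828, 248.323] pointing down, gripper open.
Joint ranges: [-166.34, 166.34], [-52.06, 124.39], [6.96, 135.62], [-60.46, 240.46], [14.63, 156.25], [-167.68, 167.68]. Speed limits (degrees/s): [147.25, 147.25, 172.46, 180, 180, 180].

INTERFACE

Orientations are given as a 3x3 rotation matrix whose columns are the frame's x, y, z axes.
In Python, from workcell import status, camera, calibration, sign_off gives the robot as it stands.
- The arm moves only by the shell command python3 -m inch 'ROWS' [OPENING] [FORCE]. ROWS is JSON, a list of rows, each a list of 2 entries, a list of its own where there are three numbers: the shift along the tool's x, y, z in m, then the turn, a rotation vector about the tool's x, y, z in degrees. A call has 1 to 20 rows; each row is the pose to reach, as a shift and turn from the pose commanded when the call began, along the tool's axes at that moment; what a row does not reach only later rows make up. A row lasts 1/10 s, in which the tool goes at most 50 mm and 8.59 degrees, less where a joint would pass 70% of its speed; a pose out of reach is approached as far as the arm can. A call with a gripper value outside its range is refused whole. OPENING is the opening, from 0 (shut) to 1 (fully open), set as the call begins (- or left out, the last holds). The fingers move at their own pace and stop on an object; FORCE is the grip in N (left out, the last holds). Time passes only in rows, so rows that repeat a pose let the fingers close. It gives the time, the measured TCP pose, the force, the opening and the grip force at its end, in the units of the state.
- status.observe(): the state, without advancing time (a new reading comes with each control period).
- camera(name): name is "side" or "top" or "wrist"; returns (picture, depth): 384x512x3 uint8, red, green, blue; 384x512 float32, mm along the optical axis (not along the pixel's ray), 0 where there is no reading.
- calibration(name): a dict with "K" (3x3 intrinsics, pixels), "extrinsics" (4x4, takes a point from camera to world coordinates). Camera axes: x right, y up, looking along -z (the intrinsics and any distortion apply to the point x, -y, -z); pixel columns grow to the right and rows downward; lengths in mm; the calibration is good to about 2 mm. The wrist camera is an equidistant fisheye: a pixel r from the principal point sees the ray r / f radians off the axis. A picture is of the moment at which its call begins: read the wrist's pose just before it. calibration takes no time and is no camera call; for the wrist camera it gives the pose at the moment of the call.
- sign_off(): hands the job in; it is judged then, once.
The state is a dict: "time_s": time; "joint_pos": joint angles; "joint_vel": joint speeds; "joint_torque": joint torques, N m; "position": TCP position; "tcp_rot": TCP orientation; "force": force on the tool from outside, world axes, zero at the start; "wrist_torque": the same for the moment, N m; "opening": finger opening in mm; "grasp_force": force on a finger pad.
Only numpy, scipy, OpenCV 4.12 (cv2) and the standard library are available. Lean on these libraries where they do the work, as an engineer would, in place of code of your own. Each camera call takes 0.05 s, during which the arm holds its last target. There are 200 camera calls.

## Working session

There is one attempt and no reset: what is moved stays moved. The work goes in short steps, Python scripts to look and compute and a shell command to move; the robot and the scene stay as the last step left them, time stands still between calls to the robot, and variables do not carry over. Pictures are saved under pics/ and viewed, at most 10 in all, crops included, and the job is handed in when it is done.

```bash
mkdir -p pics; ls; cat > h.py <<'E'
import numpy as np, cv2
from workcell import status, camera, calibration, sign_off
def shot(n,fn):
    c=calibration(n); im,d=camera(n)
    np.savez(f'pics/{fn}.npz',im=im,d=d,K=c['K'],E=c['extrinsics'])
    cv2.imwrite(f'pics/{fn}.png',im[:,:,::-1]); return im,d
def load(fn): return np.load(f'pics/{fn}.npz')
def world(z,u,v):  # pinhole via depth
    K,E,d=z['K'],z['E'],z['d']; u=np.asarray(u);v=np.asarray(v); D=d[v,u]
    x=(u-K[0,2])/K[0,0]*D; y=(v-K[1,2])/K[1,1]*D
    return (E@np.stack([x,-y,-D,np.ones_like(D)]))[:3].T
def cloud(z):
    v,u=np.mgrid[0:384,0:512]; return world(z,u.ravel(),v.ravel()).reshape(384,512,3)
E
python3 - <<'E'
from h import *
for n in('top','side'):
    shot(n,n+'0'); c=calibration(n); print(n,c)
E
python3 -c "
import cv2,numpy as np
print(1)"
```

```text
pics
top {'K': array([[377.07939121,   0.        , 256.73611773],
       [  0.        , 377.07939121, 189.20302272],
       [  0.        ,   0.        ,   1.        ]]), 'extrinsics': array([[-1.88813703e-02,  9.85562960e-01, -1.68253218e-01,
         3.64162709e+02],
       [-9.99479593e-01, -1.42036458e-02,  2.89620439e-02,
        -3.11991080e+01],
       [ 2.61541086e-02,  1.68712501e-01,  9.85318250e-01,
         9.15020432e+02],
       [ 0.00000000e+00,  0.00000000e+00,  0.00000000e+00,
         1.00000000e+00]])}
side {'K': array([[347.68416765,   0.        , 253.87084994],
       [  0.        , 347.68416765, 190.39513078],
       [  0.        ,   0.        ,   1.        ]]), 'extrinsics': array([[ 6.96401349e-01,  4.17006171e-01, -5.84064222e-01,
         4.70808983e+01],
       [-7.17612349e-01,  3.96022369e-01, -5.72886377e-01,
        -4.99168763e+02],
       [-7.59465754e-03,  8.18090543e-01,  5.75039289e-01,
         5.23795602e+02],
       [ 0.00000000e+00,  0.00000000e+00,  0.00000000e+00,
         1.00000000e+00]])}
1
```

View pics/top0.png

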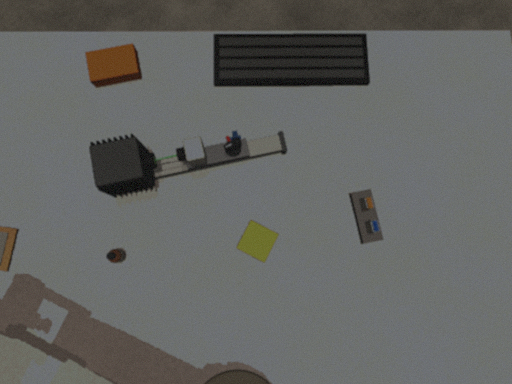

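View pics/side0.png

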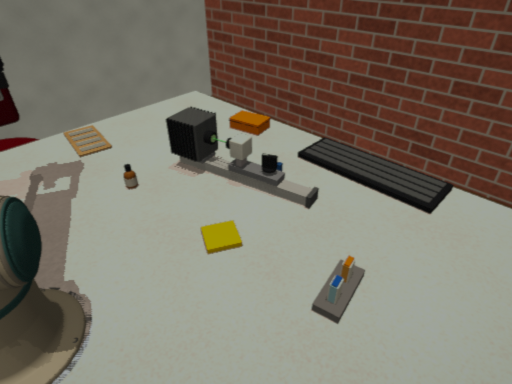

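The top view shows the lamp at (122,165), head at (193,152), knob at (233,146) and rail end at (282,142). The rack is at (366,216), with the blue cell at (374,227) and the orange cell at (368,203). The pad is at (258,241) and the bottle at (116,255). Next I'll measure from the depth data.

```bash
python3 - <<'E'
from h import *
for fn in('top0','side0'):
    z=load(fn);P=cloud(z);im=z['im'].astype(int);Z=P[...,2]
    print(fn,'table z',np.median(Z[(abs(P[...,0]-400)<60)&(abs(P[...,1]+50)<50)]))
    if fn=='top0':
        print(world(z,[122,193,233,282,366,374,368,258,116],[165,152,146,142,216,227,203,241,255]).round(0))
    hsv=cv2.cvtColor(z['im'],cv2.COLOR_RGB2HSV).astype(int);H,S,V=hsv[...,0],hsv[...,1],hsv[...,2]
    rk=world(load('top0'),366,216)
    near=np.hypot(P[...,0]-rk[0],P[...,1]-rk[1])<90
    for nm,m in(('blue lid',near&(H>105)&(H<130)&(S>120)&(V>90)&(Z>45)),('orange lid',near&(H<20)&(S>150)&(Z>45)),('rack',near&(Z>12)&(Z<23))):
        p=P[m]
        if len(p)<3: print(nm,len(p));continue
        r=cv2.minAreaRect(p[:,:2].astype(np.float32)); print(nm,len(p),p.mean(0).round(1),p[:,2].max().round(1),[np.round(q,1) for q in r])
    # photometer
    b=world(load('top0'),282,142);a=world(load('top0'),122,165)
    reg=(P[...,0]>a[0]-150)&(P[...,0]<a[0]+150)&(P[...,1]<a[1]+120)&(P[...,1]>b[1]-40)
    for nm,lo,hi in(('rail',26,34),('deck',46,54),('head',121,129),('lamp',146,154),('knob',95,104)):
        m=reg&(Z>lo)&(Z<hi);p=P[m]
        if len(p)<3: print(nm,len(p));continue
        r=cv2.minAreaRect(p[:,:2].astype(np.float32)); print(nm,len(p),p.mean(0).round(1),[np.round(q,1) for q in r])
im=load('top0')['im']
A=cv2.resize(im[125:200,130:300],None,fx=4.6,fy=4,interpolation=cv2.INTER_CUBIC)
B=cv2.resize(im[180:255,330:405],None,fx=4,fy=4,interpolation=cv2.INTER_CUBIC)
A=cv2.resize(A,(680,300));C=np.zeros((600,680,3),np.uint8);C[:300]=A;C[300:,:300]=B
s=load('side0')['im'];C[300:,300:680]=cv2.resize(s[250:325,300:395],(380,300),interpolation=cv2.INTER_CUBIC)
cv2.imwrite('pics/crop0.png',C[:,:,::-1])
E
```

```text
top0 table z 14.24970016587065
[[ 549.  223.  150.]
 [ 583.   81.  124.]
 [ 602.   -4.   99.]
 [ 630. -121.   34.]
 [ 448. -319.   19.]
 [ 419. -322.   59.]
 [ 474. -312.   62.]
 [ 394.  -58.   13.]
 [ 367.  262.   48.]]
blue lid 19 [ 423.2 -325.5   60.4] 62.9 [array([ 422.7, -325.5]), array([20.3,  7.5]), np.float64(11.7)]
orange lid 38 [ 475.6 -314.8   60.1] 63.0 [array([ 475.4, -314.6]), array([21.3,  9.2]), np.float64(5.2)]
rack 844 [ 447.1 -316.7   18.2] 23.0 [array([ 448.6, -319.8]), array([124.6,  51.4]), np.float64(10.2)]
rail 1029 [600.8  23.3  30. ] [array([598. ,  31.1]), array([ 50.7, 323.7]), np.float64(13.0)]
deck 676 [591.5  43.   49.9] [array([584. , 126.8]), array([ 90. , 330.7]), np.float64(19.2)]
head 480 [580.4 102.6 124.7] [array([566.2, 170.4]), array([ 92.4, 224.2]), np.float64(12.1)]
lamp 2146 [557.1 237.4 149.5] [array([558.2, 237.9]), array([104.2, 100.3]), np.float64(12.0)]
knob 249 [573.4 101.9  99.9] [array([585.3, 137.6]), array([ 89.9, 313.8]), np.float64(23.2)]
side0 table z 12.98258367351201
blue lid 64 [ 422.8 -323.6   61.4] 64.2 [array([ 423. , -323.7]), array([24.2,  9. ]), np.float64(11.8)]
orange lid 90 [ 472.4 -314.8   58.2] 63.5 [array([ 476.5, -313.8]), array([25.1,  9.6]), np.float64(9.5)]
rack 1165 [ 437.7 -323.3   19. ] 22.7 [array([ 450.1, -317.8]), array([126.5,  50.5]), np.float64(10.2)]
rail 700 [600.2  14.1  30.9] [array([598.9,  38.1]), array([ 49.3, 335.2]), np.float64(12.2)]
deck 587 [586.5  62.4  51.1] [array([586.4, 127.5]), array([ 90.6, 330. ]), np.float64(18.7)]
head 308 [565.2 138.9 125.6] [array([568.6, 171.8]), array([ 93.7, 224.8]), np.float64(13.5)]
lamp 613 [555.  233.6 151.1] [array([559.2, 238.3]), array([105.8,  99.5]), np.float64(12.4)]
knob 316 [563.4 124.8  99.8] [array([587.6, 139.9]), array([ 91.6, 315.5]), np.float64(22.8)]
```

View pics/crop0.png

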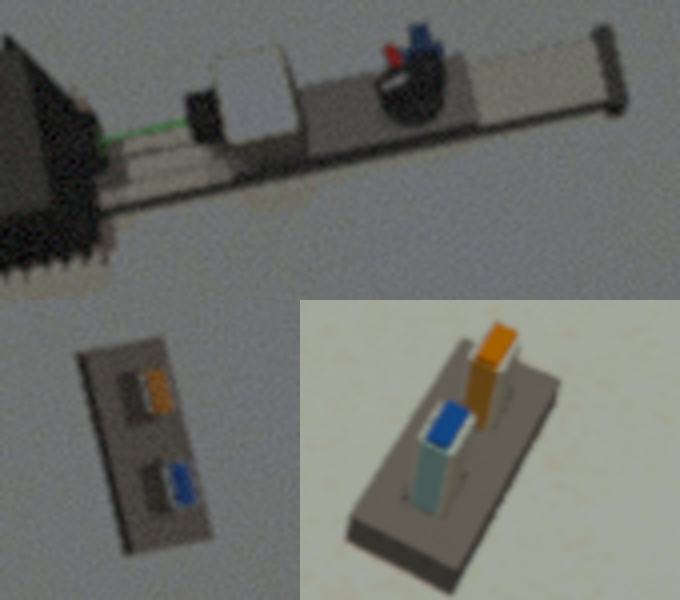

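The crop shows the knob bar roughly along the rail, with the red tongue against the blue stop. The blue cell is in the rack's near slot, with its white frosted sides facing ±y. I'll refine the photometer axis and work out the first move.

```bash
cat >> h.py <<'E'
from scipy.spatial.transform import Rotation as R
def go(p,yawy=None):
    """shift(mm)/rotvec(deg) in tool axes to put TCP at p, tool down, with tool y at world angle yawy (deg, mod 180, nearest)"""
    s=status.observe();T=np.array(s['tcp_rot']);q=np.array(s['position'])
    print('pos',q.round(1),'ydir',np.degrees(np.arctan2(T[1,1],T[0,1])).round(2),'z',T[:,2].round(4),'j',np.round(s['joint_pos'],1),'t',s['time_s'],'open',s['opening'],'F',np.round(s['force'],1))
    print('shift m',(T.T@(np.array(p)-q)/1000).round(4))
    if yawy is not None:
        for a in(yawy,yawy+180):
            y=np.array([np.cos(np.radians(a)),np.sin(np.radians(a)),0]);z=np.array([0,0,-1.]);x=np.cross(y,z)
            print(' rotvec',R.from_matrix(T.T@np.stack([x,y,z],1)).as_rotvec(degrees=True).round(2))
E
python3 - <<'E'
from h import *
for fn in('top0','side0'):
    z=load(fn);P=cloud(z)
    x0=np.array([588,106]);best=None
    Z=P[...,2]
    for it in range(3):
        a=np.radians(12.2) if it==0 else a
        X=np.array([np.sin(a),-np.cos(a)]);Y=np.array([np.cos(a),np.sin(a)])
        o=(P[...,:2]-x0);px=o@X;py=o@Y
        lm=(abs(Z-150)<4)&(px<-60)&(px>-210)&(abs(py)<70)
        r=cv2.minAreaRect(P[lm][:,:2].astype(np.float32));
        L=np.array(r[0])
        dk=(abs(Z-50)<3)&(px>48)&(px<80)&(abs(py)<30)
        rl=(abs(Z-30)<3)&(px>150)&(px<228)&(abs(py)<30)
        D=P[dk][:,:2].mean(0);Rl=P[rl][:,:2]
        mid=(Rl[((Rl-x0)@Y).argmax()]+Rl[((Rl-x0)@Y).argmin()])/2
        yy=(Rl-x0)@Y;ry=(np.percentile(yy,1)+np.percentile(yy,99))/2
        E=x0+Rl.mean(0)*0+X*((Rl-x0)@X).mean()+Y*ry
        v=E-L;a=np.arctan2(v[0],-v[1]);x0=L+135*v/np.linalg.norm(v)
    hd=(abs(Z-125)<4)&(px>-30)&(px<70)&(abs(py)<35)
    kn=(Z>96)&(Z<104)&(px>80)&(px<140)&(abs(py)<35)
    print(fn,'a',np.degrees(a),x0,L,'head x',np.percentile(px[hd],[2,98]),'y',np.percentile(py[hd],[2,98]),'raily',np.percentile(yy,[1,99]))
    p=P[kn];print('knob',len(p),p.mean(0),np.c_[px[kn],py[kn]].mean(0) , [np.round(q,1) for q in cv2.minAreaRect(np.c_[px[kn],py[kn]].astype(np.float32))])
a=np.radians(12.2)
go([610,-2,200],12.2); print(calibration('wrist')['extrinsics'].round(2),calibration('wrist')['K'])
E
```

```text
top0 a 11.665417569139148 [585.47526192 105.68038872] [558.17877197 237.89196777] head x [ 6.01256253 43.84355535] y [-23.52928514  23.03522895] raily [-19.72006819  19.71955456]
knob 96 [607.34292051  -1.81196244  99.69968462] [109.69365757  -0.31875887] [array([109.9,   0.2]), array([39.5, 12.4]), np.float64(12.9)]
side0 a 11.653271671249957 [586.50082318 106.04138073] [559.23236084 238.25874329] head x [ 6.48932261 43.57030109] y [-24.40133717  22.20758433] raily [-20.61368703  20.60874719]
knob 66 [607.34366404  -1.02807151 100.46172868] [109.07253001  -1.21545274] [array([ 1.093e+02, -1.000e-01]), array([39.3, 12.5]), np.float64(13.0)]
pos [203.7 483.6 247.6] ydir 67.15 z [-6.0e-04 -1.2e-03 -1.0e+00] j [63.1  3.  80.3  0.  96.7 -4. ] t 0.1 open 85.2228317199111 F [-0.7 -0.3  0.3]
shift m [-0.5629 -0.2897  0.0479]
 rotvec [-7.000e-02  3.000e-02  5.495e+01]
 rotvec [-4.0000e-02 -9.0000e-02 -1.2505e+02]
[[ 3.9000e-01 -8.7000e-01 -2.9000e-01  1.2834e+02]
 [ 9.2000e-01  3.7000e-01  1.2000e-01  5.1502e+02]
 [-0.0000e+00 -3.1000e-01  9.5000e-01  3.7394e+02]
 [ 0.0000e+00  0.0000e+00  0.0000e+00  1.0000e+00]] [[297.31863964   0.         254.45207749]
 [  0.         297.31863964 194.08527592]
 [  0.           0.           1.        ]]
```

Both cameras agree: photometer yaw a≈11.66°, origin (586,106), knob at about (608,-1.8) with its bar already at +13°. I'll go above the knob.

```bash
python3 -m inch '[[[-0.561,-0.290,0.058],[0,0,42.5]],[[-0.561,-0.290,0.058],[0,0,42.5]],[[-0.561,-0.290,0.058],[0,0,42.5]],[[-0.561,-0.290,0.058],[0,0,42.5]],[[-0.561,-0.290,0.058],[0,0,42.5]],[[-0.561,-0.290,0.058],[0,0,42.5]],[[-0.561,-0.290,0.058],[0,0,42.5]],[[-0.561,-0.290,0.058],[0,0,42.5]],[[-0.561,-0.290,0.058],[0,0,42.5]],[[-0.561,-0.290,0.058],[0,0,42.5]],[[-0.561,-0.290,0.058],[0,0,42.5]],[[-0.561,-0.290,0.058],[0,0,42.5]],[[-0.561,-0.290,0.058],[0,0,42.5]],[[-0.561,-0.290,0.058],[0,0,42.5]],[[-0.561,-0.290,0.058],[0,0,42.5]],[[-0.561,-0.290,0.058],[0,0,42.5]],[[-0.561,-0.290,0.058],[0,0,42.5]]]' 0.5 40
cat >> h.py <<'E'
def fcloud(z):
    K,E,d=z['K'],z['E'],z['d'];v,u=np.mgrid[0:384,0:512]
    x=(u-K[0,2])/K[0,0];y=(v-K[1,2])/K[1,1];r=np.hypot(x,y)+1e-9
    t=np.tan(np.minimum(r,1.45))/r*d
    return (np.stack([x*t,-y*t,-d,np.ones_like(d)],-1)@E.T)[...,:3]
E
python3 - <<'E'
from h import *
shot('wrist','w1');z=load('w1');P=fcloud(z);Z=P[...,2]
x0=np.array([586,105.9]);a=np.radians(11.66);X=np.array([np.sin(a),-np.cos(a)]);Y=np.array([np.cos(a),np.sin(a)])
o=P[...,:2]-x0;px=o@X;py=o@Y
kn=(z['d']>0)&(Z>96)&(Z<104)&(px>80)&(px<140)&(abs(py)<35);q=np.c_[px[kn],py[kn]].astype(np.float32)
print(len(q),cv2.minAreaRect(q),Z[kn].mean())
go([608.2,-1.8,88],24.7)
E
```

```text
time_s: 1.8
position: [607.9, -0.2, 190.7]
tcp_rot: [[-0.418, 0.908, 0.0], [0.908, 0.418, 0.0], [-0.0, 0.001, -1.0]]
force: [-0.6, -0.5, -0.0]
opening: 42.4
grasp_force: 0.0
717 ((107.57923889160156, 0.042011260986328125), (39.14924240112305, 11.590974807739258), 13.49190902709961) 100.58162812856717
pos [ 6.079e+02 -2.000e-01  1.908e+02] ydir 24.74 z [ 6.e-04  1.e-04 -1.e+00] j [ -3.5  17.6  70.3   0.   92.  -28.2] t 1.85 open 42.4890336189441 F [-0.5  0.   0.1]
shift m [-0.0016 -0.0004  0.1028]
 rotvec [0.03 0.01 0.04]
 rotvec [-1.0000e-02  5.0000e-02 -1.7996e+02]
```

```bash
python3 -m inch '[[[-0.0006,0,0.05],[0,0,0]],[[-0.0006,0,0.085],[0,0,0]],[[-0.0006,0,0.1028],[0,0,0]],[[-0.0006,0,0.1028],[0,0,0]],[[-0.0006,0,0.1028],[0,0,0]]]' 0.5 40
python3 -m inch '[[[0,0,0],[0,0,0]],[[0,0,0],[0,0,0]],[[0,0,0],[0,0,0]],[[0,0,0],[0,0,0]],[[0,0,0],[0,0,0]],[[0,0,0],[0,0,0]]]' 0 40
```

```text
time_s: 2.35
position: [608.8, -1.3, 88.7]
tcp_rot: [[-0.418, 0.909, 0.001], [0.909, 0.418, 0.0], [-0.0, 0.001, -1.0]]
force: [-1.0, -0.1, 0.9]
opening: 42.5
grasp_force: 0.0
time_s: 2.95
position: [609.8, -1.6, 89.6]
tcp_rot: [[-0.417, 0.909, 0.004], [0.909, 0.417, 0.0], [-0.002, 0.004, -1.0]]
force: [2.7, 0.3, 7.4]
opening: 11.3
grasp_force: 42.6
```

```bash
python3 -m inch '[[[0,0,0],[0,0,-6]],[[0,0,0],[0,0,-12]],[[0,0,0],[0,0,-18]],[[0,0,0],[0,0,-24]],[[0,0,0],[0,0,-30]],[[0,0,0],[0,0,-36]],[[0,0,0],[0,0,-42]],[[0,0,0],[0,0,-48]],[[0,0,0],[0,0,-54]],[[0,0,0],[0,0,-60]],[[0,0,0],[0,0,-66]],[[0,0,0],[0,0,-72]],[[0,0,0],[0,0,-75]],[[0,0,0],[0,0,-75]]]'
python3 - <<'E'
from h import *
s=status.observe();p=np.array(s['position'])
go(p+80*np.array([.2021,-.9794,0]),101.66);print(s['grasp_force'],s['wrist_torque'])
E
```

```text
time_s: 4.35
position: [610.9, -1.0, 89.6]
tcp_rot: [[-0.985, -0.17, 0.008], [-0.17, 0.985, 0.001], [-0.008, -0.0, -1.0]]
force: [9.4, 4.0, 2.0]
opening: 11.6
grasp_force: 42.0
pos [610.9  -1.   89.6] ydir 99.77 z [ 0.0077  0.0013 -1.    ] j [-3.600e+00  2.220e+01  7.650e+01  1.000e-01  8.090e+01 -1.034e+02] t 4.35 open 11.551616559036932 F [9.4 4.  2. ]
shift m [-0.0026 -0.08    0.    ]
 rotvec [-0.01  0.45 -1.89]
 rotvec [6.9000e-01 1.0000e-02 1.7811e+02]
42.041983008384705 [ 0.66485655 -1.52698687  0.01762576]
```

```bash
python3 -m inch '[[[-0.0003,-0.01,0],[0,0,0]],[[-0.0006,-0.02,0],[0,0,0]],[[-0.001,-0.03,0],[0,0,0]],[[-0.0013,-0.04,0],[0,0,0]],[[-0.0016,-0.05,0],[0,0,0]],[[-0.002,-0.06,0],[0,0,0]],[[-0.0023,-0.07,0],[0,0,0]],[[-0.0024,-0.075,0],[0,0,0]],[[-0.0024,-0.075,0],[0,0,0]]]'
python3 -m inch '[[[0,-0.002,0],[0,0,0]],[[0,-0.004,0],[0,0,0]],[[0,-0.006,0],[0,0,0]],[[0,-0.008,0],[0,0,0]],[[0,-0.008,0],[0,0,0]],[[0,-0.008,0],[0,0,0]]]'
```

```text
time_s: 5.25
position: [626.4, -75.6, 89.7]
tcp_rot: [[-0.986, -0.168, 0.009], [-0.168, 0.986, -0.0], [-0.009, -0.002, -1.0]]
force: [13.2, 1.1, 0.1]
opening: 11.5
grasp_force: 41.9
time_s: 5.85
position: [627.0, -78.5, 89.6]
tcp_rot: [[-0.985, -0.171, 0.006], [-0.171, 0.985, 0.007], [-0.008, 0.006, -1.0]]
force: [6.7, 18.3, 5.0]
opening: 11.2
grasp_force: 42.4
```

```bash
python3 -m inch '[[[0,0.003,0],[0,0,0]],[[0,0.006,0],[0,0,0]],[[0,0.006,0],[0,0,0]],[[0,0.006,0],[0,0,0]],[[0,0.006,0],[0,0,0]],[[0,0.006,-0.05],[0,0,0]],[[0,0.006,-0.1],[0,0,0]],[[0,0.006,-0.12],[0,0,0]],[[0,0.006,-0.12],[0,0,0]]]' 0.4
python3 - <<'E'
from h import *
x0=np.array([586,105.9]);a=np.radians(11.66);X=np.array([np.sin(a),-np.cos(a)]);Y=np.array([np.cos(a),np.sin(a)])
for n in('side','wrist'):
    shot(n,n+'2');z=load(n+'2');P=cloud(z) if n=='side' else fcloud(z);Z=P[...,2];o=P[...,:2]-x0;px=o@X;py=o@Y
    kn=(z['d']>0)&(Z>96)&(Z<104)&(px>160)&(px<220)&(abs(py)<35);hd=(abs(Z-125)<4)&(px>30)&(px<160)&(abs(py)<35)
    q=np.c_[px[kn],py[kn]].astype(np.float32)
    print(n,len(q),cv2.minAreaRect(q) if len(q)>3 else '',Z[kn].mean() if len(q) else '', 'head',hd.sum(),np.percentile(px[hd],[2,98]) if hd.any() else'')
go([422,-323.9,150],100.2)
E
```

```text
time_s: 6.75
position: [625.2, -77.9, 212.7]
tcp_rot: [[-0.986, -0.167, 0.008], [-0.167, 0.986, -0.002], [-0.008, -0.003, -1.0]]
force: [0.6, 0.1, -0.0]
opening: 34.1
grasp_force: 0.0
side 62 ((189.49606323242188, 0.9066219329833984), (39.209835052490234, 12.231169700622559), 85.91744995117188) 100.85545367202907 head 186 [ 86.27653158 123.52275627]
wrist 666 ((187.9654998779297, 0.4165840148925781), (39.30339050292969, 12.024421691894531), 88.32215118408203) 100.61265726582228 head 2663 [ 85.57155533 122.42016229]
pos [623.6 -77.5 207. ] ydir 99.63 z [-4.e-04  1.e-04 -1.e+00] j [ -10.5   20.6   64.8    0.    94.6 -110.1] t 6.85 open 34.20113472275301 F [-0.3  0.2 -0.1]
shift m [ 0.2399 -0.2092  0.057 ]
 rotvec [ 0.01 -0.02 -0.57]
 rotvec [-3.0000e-02 -1.0000e-02  1.7943e+02]
```

View pics/wrist2.png

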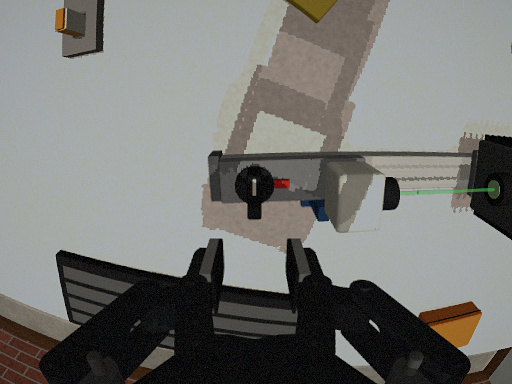

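The wrist view shows the carriage against the rail's end block, with the knob at (254,185), its bar across the rail and the beam at (440,190). Both cameras put the carriage travel at 80 mm. Next I'll go over the rack.

```bash
python3 -m inch '[[[0.240,-0.209,0.057],[0,0,-0.6]],[[0.240,-0.209,0.057],[0,0,-0.6]],[[0.240,-0.209,0.057],[0,0,-0.6]],[[0.240,-0.209,0.057],[0,0,-0.6]],[[0.240,-0.209,0.057],[0,0,-0.6]],[[0.240,-0.209,0.057],[0,0,-0.6]],[[0.240,-0.209,0.057],[0,0,-0.6]],[[0.240,-0.209,0.057],[0,0,-0.6]],[[0.240,-0.209,0.057],[0,0,-0.6]],[[0.240,-0.209,0.057],[0,0,-0.6]]]' 0.6 30
python3 - <<'E'
from h import *
shot('wrist','w3');z=load('w3');P=fcloud(z);Z=P[...,2];im=z['im']
near=(z['d']>0)&(np.hypot(P[...,0]-448,P[...,1]+319)<90)
m=near&(abs(Z-18)<4);r=cv2.minAreaRect(P[m][:,:2].astype(np.float32));print('rack',m.sum(),r)
for s in((422,-324),(476,-314)):
    m=near&(Z>50)&(Z<60)&(np.hypot(P[...,0]-s[0],P[...,1]-s[1])<25);p=P[m]
    print(m.sum(),p.mean(0) if len(p) else '',cv2.minAreaRect(p[:,:2].astype(np.float32)) if len(p)>3 else '')
    v,u=np.where(m);print(u.min(),u.max(),v.min(),v.max()) if len(p) else 0
go([422,-323.9,38],100.2)
E
```

```text
time_s: 7.85
position: [422.7, -322.6, 149.8]
tcp_rot: [[-0.984, -0.179, -0.001], [-0.179, 0.984, 0.001], [0.0, 0.001, -1.0]]
force: [0.7, 0.1, 0.3]
opening: 51.1
grasp_force: 0.0
rack 4924 ((449.02337646484375, -318.0672912597656), (126.09782409667969, 50.68050765991211), 10.172887802124023)
307 [ 417.91406035 -323.3631192    56.72555828] ((421.5601501464844, -322.8612060546875), (26.546815872192383, 15.84665298461914), 10.030445098876953)
244 264 185 219
280 [ 470.75796977 -313.77910405   56.34750961] ((475.0029296875, -313.2019958496094), (26.293020248413086, 15.830671310424805), 10.719148635864258)
245 263 247 276
pos [ 422.9 -322.6  150.1] ydir 100.34 z [-3.e-04  7.e-04 -1.e+00] j [ -41.3    7.1   87.1    0.    85.7 -141.7] t 7.9 open 51.289078846838386 F [ 0.2 -0.3  0. ]
shift m [ 0.0011 -0.0012  0.1121]
 rotvec [ 0.04 -0.01  0.14]
 rotvec [ 1.0000e-02  6.0000e-02 -1.7986e+02]
```

View pics/w3.png

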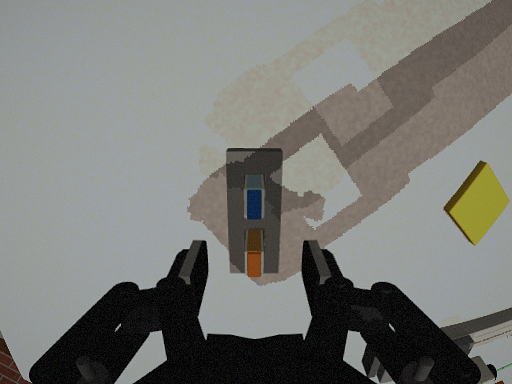

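The blue lid is at (254,204) and the orange lid at (254,262). The fingers straddle the rack squarely. Now I'll descend and grip.

```bash
python3 -m inch '[[[0.0012,-0.0004,0.04],[0,0,0.1]],[[0.0012,-0.0004,0.075],[0,0,0.1]],[[0.0012,-0.0004,0.1],[0,0,0.1]],[[0.0012,-0.0004,0.111],[0,0,0.1]],[[0.0012,-0.0004,0.111],[0,0,0.1]],[[0.0012,-0.0004,0.111],[0,0,0.1]]]' 0.6 30
python3 -m inch '[[[0,0,0],[0,0,0]],[[0,0,0],[0,0,0]],[[0,0,0],[0,0,0]],[[0,0,0],[0,0,0]],[[0,0,0],[0,0,0]],[[0,0,0],[0,0,0]],[[0,0,0],[0,0,0]]]' 0 30
```

```text
time_s: 8.5
position: [422.0, -324.4, 40.8]
tcp_rot: [[-0.984, -0.177, 0.002], [-0.177, 0.984, -0.001], [-0.001, -0.001, -1.0]]
force: [0.3, 0.2, 1.8]
opening: 51.4
grasp_force: 0.0
time_s: 9.2
position: [421.6, -324.3, 40.6]
tcp_rot: [[-0.984, -0.176, 0.001], [-0.176, 0.984, -0.0], [-0.001, -0.001, -1.0]]
force: [-1.0, 4.0, 4.5]
opening: 15.7
grasp_force: 32.3
```

```bash
python3 -m inch '[[[0,0,-0.005],[0,0,0]],[[0,0,-0.01],[0,0,0]],[[0,0,-0.016],[0,0,0]],[[0,0,-0.03],[0,0,0]],[[0,0,-0.07],[0,0,0]],[[0,0,-0.12],[0,0,0]],[[0,0,-0.17],[0,0,0]],[[0,0,-0.19],[0,0,0]],[[0,0,-0.19],[0,0,0]]]'
python3 - <<'E'
from h import *
print(status.observe()['grasp_force']);go([586,105.9,230],11.66)
E
```

```text
time_s: 10.1
position: [422.1, -325.1, 235.1]
tcp_rot: [[-0.984, -0.176, 0.007], [-0.176, 0.984, -0.006], [-0.006, -0.007, -1.0]]
force: [0.5, 0.3, -0.9]
opening: 15.1
grasp_force: 31.6
31.55818998813629
pos [ 422.1 -325.1  235.1] ydir 100.15 z [ 0.0068 -0.006  -1.    ] j [ -41.6    4.1   80.6    0.    94.8 -141.7] t 10.1 open 15.117684399186528 F [ 0.5  0.3 -0.9]
shift m [-0.2373  0.3954  0.0036]
 rotvec [-7.000e-02  5.700e-01  8.849e+01]
 rotvec [-5.800e-01 -7.000e-02 -9.151e+01]
```

```bash
python3 -m inch '[[[-0.030,0.050,0],[0,0,8]],[[-0.054,0.09,0],[0,0,16]],[[-0.078,0.13,0],[0,0,24]],[[-0.102,0.17,0],[0,0,32]],[[-0.126,0.21,0],[0,0,40]],[[-0.15,0.25,0.001],[0,0,48]],[[-0.168,0.28,0.001],[0,0,56]],[[-0.186,0.31,0.002],[0,0,64]],[[-0.204,0.34,0.002],[0,0,72]],[[-0.222,0.37,0.003],[0,0,80]],[[-0.237,0.395,0.0035],[0,0,86]],[[-0.237,0.395,0.0035],[0,0,88.5]],[[-0.237,0.395,0.0035],[0,0,88.5]],[[-0.237,0.395,0.0035],[0,0,88.5]],[[-0.237,0.395,0.0035],[0,0,88.5]]]'
python3 - <<'E'
from h import *
print(status.observe()['grasp_force']);go([586,105.9,109.6],11.66)
x0=np.array([586,105.9]);a=np.radians(11.66);X=np.array([np.sin(a),-np.cos(a)]);Y=np.array([np.cos(a),np.sin(a)])
for n in('side','wrist'):
    shot(n,n+'4');z=load(n+'4')
im=np.hstack([cv2.resize(load('side4')['im'][40:200,140:340],(400,320),interpolation=2),cv2.resize(load('wrist4')['im'],(400,300))[:,:]] if 0 else [cv2.resize(load('side4')['im'][40:200,140:340],(400,320),interpolation=2),cv2.resize(load('wrist4')['im'],(400,320))])
cv2.imwrite('pics/c4.png',im[:,:,::-1])
E
```

```text
time_s: 11.6
position: [584.5, 105.7, 225.8]
tcp_rot: [[-0.202, 0.979, -0.0], [0.979, 0.202, -0.0], [0.0, -0.0, -1.0]]
force: [-0.2, -0.2, -0.2]
opening: 15.6
grasp_force: 31.5
31.538166403770447
pos [584.5 105.7 225.8] ydir 11.65 z [-4.e-04 -0.e+00 -1.e+00] j [ 6.7 14.6 70.   0.  95.5 -5. ] t 11.6 open 15.591212702876694 F [-0.2 -0.2 -0.2]
shift m [-1.000e-04  1.500e-03  1.162e-01]
 rotvec [-0.02 -0.   -0.01]
 rotvec [-0.0000e+00  4.0000e-02  1.7999e+02]
```

View pics/c4.png

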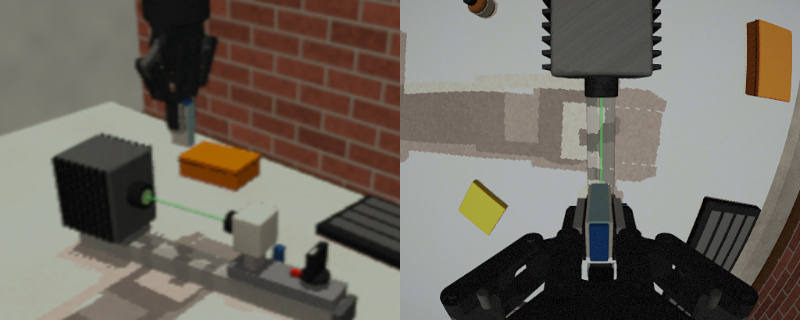

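The side view shows the cell upright above the gap. The wrist view shows the blue lid at (600,240), lined up with the beam and the lamp nose. I'll descend and then check it.

```bash
python3 -m inch '[[[0,0.0013,0.03],[0,0,0]],[[0,0.0013,0.06],[0,0,0]],[[0,0.0013,0.085],[0,0,0]],[[0,0.0013,0.1],[0,0,0]],[[0,0.0013,0.11],[0,0,0]],[[0,0.0013,0.116],[0,0,0]],[[0,0.0013,0.116],[0,0,0]],[[0,0.0013,0.116],[0,0,0]],[[0,0.0013,0.116],[0,0,0]]]'
python3 - <<'E'
from h import *
print(status.observe()['grasp_force']);go([586,105.9,109.6],11.66)
x0=np.array([586,105.9]);a=np.radians(11.66);X=np.array([np.sin(a),-np.cos(a)]);Y=np.array([np.cos(a),np.sin(a)])
for n in('side','wrist','top'):
    shot(n,n+'5');z=load(n+'5');P=fcloud(z) if n=='wrist' else cloud(z);Z=P[...,2];o=P[...,:2]-x0;px=o@X;py=o@Y
    hsv=cv2.cvtColor(z['im'],cv2.COLOR_RGB2HSV).astype(int);H,S,V=hsv[...,0],hsv[...,1],hsv[...,2]
    v=z['d']>0
    def rep(nm,m):
        if m.sum()>3: print(n,nm,m.sum(),'x',np.percentile(px[m],[2,50,98]).round(1),'y',np.percentile(py[m],[2,50,98]).round(1),'z',np.percentile(Z[m],[2,50,98]).round(1))
    rep('lamp top',v&(abs(Z-150)<4)&(px<-60)&(px>-210)&(abs(py)<70))
    rep('nose',v&(Z>88)&(Z<125)&(px<-60)&(px>-82)&(abs(py)<25))
    rep('head',v&(abs(Z-125)<4)&(px>50)&(px<140)&(abs(py)<40))
    rep('lid',v&(H>100)&(H<130)&(S>120)&(V>60)&(abs(px)<25)&(abs(py)<25))
    rep('cell',v&(abs(px)<25)&(abs(py)<7)&(Z>68)&(Z<122))
    g=(H>45)&(H<75)&(S>110)&(V>50); yy,xx=np.where(g); print(n,'green',[(xx[i],yy[i]) for i in range(0,len(xx),max(1,len(xx)//8))])
s=cv2.resize(load('side5')['im'][90:190,160:290],(520,400),interpolation=cv2.INTER_CUBIC);w=cv2.resize(load('wrist5')['im'][60:340,150:370],(280,400))
cv2.imwrite('pics/c5.png',np.hstack([s,w])[:,:,::-1])
E
```

```text
time_s: 12.6
position: [586.6, 106.8, 111.2]
tcp_rot: [[-0.202, 0.979, 0.002], [0.979, 0.202, 0.0], [-0.0, 0.002, -1.0]]
force: [-0.0, -0.9, -0.3]
opening: 15.8
grasp_force: 31.6
31.557812690734863
pos [586.6 106.8 111.2] ydir 11.65 z [ 2.1e-03  4.0e-04 -1.0e+00] j [ 6.8 19.  78.   0.  82.9 -4.9] t 12.6 open 15.76247703651984 F [-0.  -0.9 -0.3]
shift m [-0.0007 -0.0008  0.0016]
 rotvec [ 0.12  0.   -0.01]
 rotvec [ 1.0000e-02 -1.9000e-01  1.7999e+02]
side lamp top 621 x [-181.9 -130.3  -86.7] y [-49.7  -6.6  50.3] z [146.5 151.6 153.2]
side nose 127 x [-80.9 -68.3 -64.6] y [-16.1  -5.5  16.3] z [ 90.1 106.  120.4]
side head 186 x [ 85.4 106.4 123.2] y [-22.9  -4.2  23.6] z [121.9 126.5 128.2]
side lid 6 x [ 7.9 10.  12.6] y [-2.  1.  5.] z [130.4 132.4 133.2]
side cell 90 x [-11.7  11.4  20.8] y [-6.7 -3.9  6.2] z [ 79.   92.4 119.5]
side green [(np.int64(213), np.int64(137)), (np.int64(214), np.int64(137)), (np.int64(215), np.int64(137)), (np.int64(212), np.int64(138)), (np.int64(213), np.int64(138)), (np.int64(214), np.int64(138)), (np.int64(215), np.int64(138)), (np.int64(216), np
[... 390 characters left out ...]
 -0.5  4.7] z [128.4 131.1 132.3]
wrist cell 1081 x [-23.3 -12.9 -11.6] y [-6.7  0.   6.7] z [ 79.1 104.1 121.3]
wrist green [(np.int64(252), np.int64(135)), (np.int64(252), np.int64(167)), (np.int64(258), np.int64(192)), (np.int64(258), np.int64(214)), (np.int64(254), np.int64(226)), (np.int64(257), np.int64(235)), (np.int64(255), np.int64(320)), (np.int64(255), np.int64(330)), (np.int64(257), np.int64(338))]
top lamp top 703 x [-183.7 -167.5  -86. ] y [-47.1   1.1  46.7] z [146.4 149.4 152.3]
top nose 125 x [-81.3 -70.8 -62.3] y [-12.8  -0.9  13.8] z [ 94.8 115.3 119.4]
top head 390 x [ 86.  104.7 123.7] y [-24.   -1.6  23.1] z [121.7 124.5 127.4]
top green [(np.int64(155), np.int64(160))]
```

View pics/c5.png

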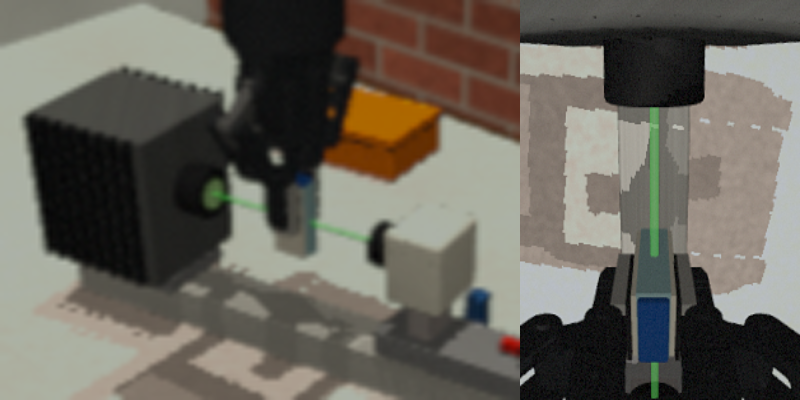

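The side view shows the beam entering and leaving the cell between the noses. The wrist view shows the beam centred across the cell. The cell sits about 1.6 mm high, so I'll trim that.

```bash
python3 -m inch '[[[-0.0005,0,0.0016],[0,0,0]],[[-0.0005,0,0.0016],[0,0,0]],[[-0.0005,0,0.0016],[0,0,0]],[[-0.0005,0,0.0016],[0,0,0]],[[-0.0005,0,0.0016],[0,0,0]],[[-0.0005,0,0.0016],[0,0,0]]]'
python3 - <<'E'
from h import *
x0=np.array([586,105.9]);a=np.radians(11.66);X=np.array([np.sin(a),-np.cos(a)]);Y=np.array([np.cos(a),np.sin(a)])
for i in range(3):
    shot('wrist','w6%d'%i);z=load('w6%d'%i);P=fcloud(z);Z=P[...,2];o=P[...,:2]-x0;px=o@X;py=o@Y
    q=np.array(status.observe()['position']);d=q[:2]-x0;print('tcp',d@X,d@Y,q[2])
    hsv=cv2.cvtColor(z['im'],cv2.COLOR_RGB2HSV).astype(int);H,S,V=hsv[...,0],hsv[...,1],hsv[...,2]
    m=(z['d']>0)&(H>100)&(H<130)&(S>120)&(V>60)&(abs(px)<25)&(abs(py)<25)
    n=(z['d']>0)&(Z>88)&(Z<125)&(px<-55)&(px>-82)&(abs(py)<25)
    L=(z['d']>0)&(abs(Z-150)<4)&(px<-60)&(px>-210)&(abs(py)<70)
    print('lid',[(np.percentile(w[m],1)+np.percentile(w[m],99))/2 for w in(px,py)],np.median(Z[m]),'nose front',np.percentile(px[n],99),'y',(py[n].min()+py[n].max())/2,'lamp z',np.median(Z[L]),'lamp front',px[L].max())
s=status.observe();print(s['grasp_force'],s['force'])
E
```

```text
time_s: 13.35
position: [586.1, 106.2, 108.4]
tcp_rot: [[-0.202, 0.979, 0.0], [0.979, 0.202, 0.0], [0.0, 0.0, -1.0]]
force: [1.3, 0.5, -0.3]
opening: 15.7
grasp_force: 31.6
tcp -0.2590645894844922 0.17376250882295913 108.43001307941684
lid [np.float64(0.10082922689724327), np.float64(-0.7686160002404274)] 128.44819601211816 nose front -56.85366267503157 y -0.0504493581045633 lamp z 150.59390762826501 lamp front -86.69528873820944
tcp -0.2483202430805047 0.17767976749089145 108.42353605055585
lid [np.float64(0.21104564195832332), np.float64(-0.7829805004281751)] 128.42330447193063 nose front -56.76208606498624 y 0.20861141358641788 lamp z 150.60351860689624 lamp front -86.7316704361767
tcp -0.24233065023635086 0.19157528495038822 108.43879462212229
lid [np.float64(0.27208828847360955), np.float64(-0.7900566069069104)] 128.48633422008584 nose front -56.77865785959983 y -0.026924578116350517 lamp z 150.59891109846 lamp front -86.7298831263773
31.55818819999695 [ 0.0719097   0.17633624 -0.17443379]
```

```bash
python3 -m inch '[[[0,0.0005,-0.001],[0,0,0]],[[0,0.0005,-0.001],[0,0,0]],[[0,0.0005,-0.001],[0,0,0]],[[0,0.0005,-0.001],[0,0,0]],[[0,0.0005,-0.001],[0,0,0]],[[0,0.0005,-0.001],[0,0,0]],[[0,0.0005,-0.001],[0,0,0]],[[0,0.0005,-0.001],[0,0,0]],[[0,0.0005,-0.001],[0,0,0]],[[0,0.0005,-0.001],[0,0,0]],[[0,0.0005,-0.001],[0,0,0]]]'
python3 - <<'E'
from h import *
shot('side','s7');shot('wrist','w7')
s=cv2.resize(load('s7')['im'][90:190,160:290],(520,400),interpolation=cv2.INTER_CUBIC);w=cv2.resize(load('w7')['im'][60:340,150:370],(280,400))
cv2.imwrite('pics/c7.png',np.hstack([s,w])[:,:,::-1])
z=load('w7');P=fcloud(z);hsv=cv2.cvtColor(z['im'],cv2.COLOR_RGB2HSV).astype(int);H,S,V=hsv[...,0],hsv[...,1],hsv[...,2]
m=(H>100)&(H<130)&(S>120)&(V>60)&(np.hypot(P[...,0]-586,P[...,1]-106)<25);print(np.median(P[m][:,2]));go([586,105.9,109.6],11.66)
E
```

```text
time_s: 14.6
position: [586.6, 106.3, 109.4]
tcp_rot: [[-0.202, 0.979, 0.0], [0.979, 0.202, 0.0], [0.0, 0.0, -1.0]]
force: [0.5, -0.2, -0.3]
opening: 15.5
grasp_force: 31.6
129.42131017852148
pos [586.6 106.3 109.4] ydir 11.65 z [ 1.e-04  1.e-04 -1.e+00] j [ 6.7 19.2 78.   0.  82.9 -4.9] t 14.7 open 15.394418017929297 F [-0.4 -0.1 -0.9]
shift m [-0.0002 -0.0007 -0.0002]
 rotvec [ 0.   -0.   -0.01]
 rotvec [-1.0000e-02 -1.0000e-02  1.7999e+02]
```

View pics/c7.png

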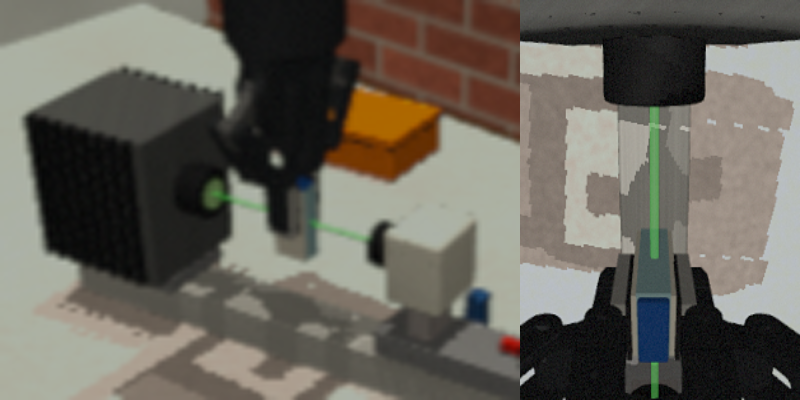

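The beam goes through the middle of both windows: it meets the front window near (655,258) and leaves at (655,375). The cell is upright and clear of everything except the fingers.

```bash
python3 -c "
from workcell import sign_off
print(sign_off())"
```

```text
the job is handed in; nothing more can be done
None
```

The job is handed in at about 14.7 s: the knob is turned free to about 87°, the carriage is at its far stop (80 mm of travel), and the blue-lidded cell is held upright by its frosted sides, centred to about 1 mm on the beam in mid-gap.

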